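# Take the cold-plate reading in a chill well

### The arm

A 7-joint arm with a two-finger parallel gripper is mounted at the origin on the work surface. World frame = base frame: x ahead of the robot, y to its left, z up, the work surface at z = 0. Lengths are in m, angles in rad, forces in N, time in s.
With the tool pointing down it reaches from about 0.425 to 0.95 m from the base axis. Payload 4.7 kg.
Tool frame: the origin (TCP) lies on the front face of the gripper's body, between the roots of the fingers; the fingertips stand 70 mm ahead of it and the grasp point (between the pads) lies 51 mm ahead of it; z points along the fingers, y is the line along which they close (so a half turn about z gives the same grasp; the last joint's range is limited). The gripper opens to 87 mm and grips with 3 to 60 N. Pads are 19 mm wide; open, the fingers measure 117 mm over their backs; the gripper's body (75 mm by 190 mm) begins 51 mm behind the grasp point.
Start: joints at [1.28, 0.469, -0.049, 1.532, 0.024, 1.141, -0.082], TCP at [0.175, -0.652, 0.292] pointing down, gripper open.
Joint ranges: [-2.59, 2.59], [-0.33, 1.99], [-1.39, 1.29], [0.1, 2.45], [-1.04, 4.18], [0.21, 1.99], [-2.66, 2.66]. Speed limits (rad/s): [2.57, 2.57, 3.14, 3.14, 3.14, 3.14, 3.14].

### API

Orientations are given as a unit quaternion [w, x, y, z].
In Python, from workcell import get_obs, snapshot, calibration, order gives the robot as it stands. The module is installed in compiled form; this text tells all that it offers.
- The arm moves only by the tool step_arm, never from a script. Its argument "deltas" is one flat list of numbers, 4 for each row, row after row: the shift along the tool's x, y, z in mm, then the turn about the tool's z in degrees. In form: [x, y, z, roll, x, y, z, roll, ...]. A call has 1 to 20 rows; each row is the pose to reach, as a shift and turn from the pose commanded when the call began, along the tool's axes at that moment; what a row does not reach only later rows make up. A row lasts 1/12 s, in which the tool goes at most 41.7 mm and 7.16 degrees, less where a joint would pass 70% of its speed; a pose out of reach is approached as far as the arm can. A call with a gripper value outside its range is refused whole. "fingers" is the gripper command: -1 is fully open, 1 is shut, values between are in proportion, set as the call begins (left out, the last holds). The fingers move at their own pace and stop on an object; "newtons" is the grip in N (left out, the last holds). Time passes only in rows, so rows that repeat a pose let the fingers close. It gives the time, the measured TCP pose, the force, the opening and the grip force at its end, in the units of the state.
- get_obs(): the state, without advancing time (a new reading comes with each control period).
- snapshot(name): name is "side" or "top"; returns the picture (480x640x3 uint8, red, green, blue); there is no depth.
- calibration(name): a dict with "fx", "fy", "cx", "cy" (pixels), "rvec" (rotation vector, rad) and "tvec" (3), from world to camera coordinates, as OpenCV has them. Camera axes: x right, y down, z forward; pixel columns grow to the right and rows downward; lengths in m; the calibration is good to about 2 mm. A picture is of the moment at which its call begins. calibration takes no time and is no camera call.
- order.job_done(): hands the job in; it is judged then, once.
The state is a dict: "clock": time; "joint_positions": joint angles; "joint_vel": joint speeds; "effort": joint torques, N m; "tool_pos": TCP position; "tcp_rot": TCP orientation; "contact_force": force on the tool from outside, world axes, zero at the start; "ft_torque": the same for the moment, N m; "finger_gap": finger opening in m; "gripper_force": force on a finger pad.
Only numpy, scipy, OpenCV 4.12 (cv2) and the standard library are available. Lean on these libraries where they do the work, as an engineer would, in place of code of your own. Each camera call takes 0.05 s, during which the arm holds its last target. There are 200 camera calls.

### The job

Slide the clear lid of the chill well fully open, until its spring catch clicks it home at the stop, then take the surface thermometer (flat handle, flat spring foot) out of its stand and take the plate reading: hold it upright with its foot inside the ring printed on the bare cold plate, pressed lightly so that the spring foot is partly pushed in but not bottomed. Finish while still holding it there, steady, with the lid still open, and leave everything else on the table where it is.

Things in the scene. Friction and masses are not known exactly. Their poses are not given: they have to be found in the camera images.
- lid (a joint): slide of the clear lid (254 x 205 mm) over the right-hand (-y) bay of chiller: 0 = shut, grows along the chiller's +y over the fixed left-hand lid, 0.190 m = end stop. Drag 1 N; from 12 mm before the stop a spring ball catch adds about 8 N, its crest is 5.5 mm before the stop, and from 3 mm before the stop it pulls the lid home and keeps it there. Starts 0 to 0.05 open
- lid_handle (a point): middle of the lid's handle: a dark steel bar 12 mm thick, 90 mm long along x of chiller, its axis 35 mm above the lid's top face and 166 mm above the table, on two 12 mm posts at its ends; moves with the lid. At full open it is 10 mm to the +y side of the chiller's origin
- chiller: chill well, fixed: steel box 300 mm (x) by 420 mm (y), rim 120 mm high, rails along its two long sides up to 136 mm; origin at the centre of its underside, z up. Two bays along y: the right-hand one (-y), 250 mm (x) by 190 mm (y), has a bare cold plate 35 mm below the rim; the left-hand one stays under a fixed clear lid
- ring (a point): centre of the printed ring (black outline, 32 mm inside diameter) marking the sensor in the middle of the right-hand bay's level cold plate; the point lies on the plate's face, 85 mm above the table, 100 mm to the -y side of the origin of chiller, under the lid at the start
- stand: fixed thermometer stand with a black base 110 x 150 mm, four steel posts and a black shelf 70 mm (x) by 150 mm (y) whose top is 115 mm above the table, with two 21 mm holes 74 mm apart along y; the two thermometers hang in it upright, each on its guard disc. Origin at the centre of its underside
- probe: surface thermometer, about 0.12 kg, upright in either hole of the stand: white handle of section 24 mm (its x) by 34 mm (its y), from 5 to 95 mm above the origin, display on its -x face; below it a black guard disc 40 mm wide and 5 mm thick, then a 6 mm stem to a flat spring foot 15 mm wide. Origin at the centre of the guard's underside; z up along the handle
- probe_grip (a point): centre of the surface thermometer's handle, 60 mm above its origin
- foot_tip (a point): centre of the flat end face of the surface thermometer's foot, on its axis, 105 mm below the origin of probe with the foot out; it moves with the foot
- foot (a joint): how far the spring foot is pressed up into the stem: 0 = out, 0.008 m = bottomed. The spring needs 1.6 N to start and gains 0.4 N per mm (about 3 N at half travel)
- needle: the other thermometer in the stand, not to be used: round white handle of 20 mm diameter, 75 mm tall with its guard, guard disc 30 mm, thin pointed stem 99 mm long. Origin at the centre of the guard's underside
- tub: clear round tub with a green screw lid, 100 mm across, 120 mm high, on a yellow cutting board beside a steel bowl; origin under its centre
- jar: small glass jar with a blue cap, 56 mm across, 75 mm high, near the robot; origin under its centre
- squeeze: white plastic bottle, 56 mm across, 180 mm high, right of the stand; origin under its centre
- spoon: steel measuring spoon, 150 mm long, lying on the table between the stand and the chill well
- foodbox: clear open food box, 160 x 160 mm, 90 mm high, left of the chill well; origin under its centre

How it is judged:
On the way, in this order (a step that is already met when the one before it is completed fails the run):
1. the lid is fully open, caught by its spring catch (value of joint lid above 0.187 m), for 0.3 s.
2. the surface thermometer is lifted clear of its stand (height (world z) of foot_tip above 0.12 m), for 0.1 s.
At the end, for the whole second after the job is handed in: Lid within 3 mm of its stop; thermometer in the fingers, still, within 0.09 rad of upright, foot on the cold plate within 8.5 mm of the ring's centre, spring foot pushed in 1 to 7.7 mm, force on the chill well 1 to 8 N, all through the last second (value of joint lid above 0.187 m and horizontal distance between foot_tip and ring below 0.0085 m and z of foot_tip in the frame of chiller below 0.088 m and value of joint foot between 0.001 and 0.0077 m and contact force between probe and chiller between 1 and 8 N and angle between probe's own z axis and vertical below 0.09 rad and contact force between the fingers and probe above 1 N and linear speed of probe below 0.01 m/s); the arm keeps its last pose, push and grip.
It fails at once if the thermometer is pressed hard on the chill well (over 20 N) (contact force between probe and chiller above 20 N).
It fails at once if the needle thermometer is moved more than 30 mm (distance of needle from where it was at the start of the episode above 0.03 m).
It fails at once if another thing on the table is moved more than 30 mm (distance of any of tub, jar, squeeze, spoon, foodbox from where it was at the start of the episode above 0.03 m).
It also fails if it takes over 62 s, if anything falls off the work surface, if the arm or the gripper's body presses on something with over 40 N, if the wrist force passes 120 N, or if a joint passes its speed limit or range.

## Working session

There is one attempt and no reset: what is moved stays moved. The work goes in short steps, Python scripts to look and compute and a tool call to move; the robot and the scene stay as the last step left them, time stands still between calls to the robot, and variables do not carry over. Pictures are saved under pics/ and viewed, at most 10 in all, crops included, and the job is handed in when it is done.

Besides the shell and the picture viewer there is one more tool, called after ">>>" in YAML: its name, and indented under it one key for each argument. step_arm: Moves the arm, as the interface text tells. Its arguments: {"type":"object","properties":{"deltas":{"type":"array","items":{"type":"number"}},"fingers":{"type":"number"},"newtons":{"type":"number"}},"required":["deltas"]}

```bash
mkdir -p pics
python3 - <<'E'
from workcell import *
import cv2
o=get_obs(); print(o)
for n in("side","top"):
    cv2.imwrite(f"pics/{n}0.png",snapshot(n)[:,:,::-1]); print(n,calibration(n))
E
```

```text
{'clock': 0.0, 'joint_positions': array([ 1.28008738,  0.46947493, -0.04861311,  1.53370764,  0.02408109,
        1.14097729, -0.08230727]), 'joint_vel': array([-0.00099193, -0.00059518,  0.00142694,  0.00094611, -0.00131095,
       -0.00054691,  0.00137411]), 'effort': array([ 4.34592062e-05, -5.07983887e+01, -8.13891669e-02, -2.36152124e+01,
       -6.15249784e-02,  3.79563100e-02,  1.69960495e-04]), 'tool_pos': array([ 0.17461733, -0.65154054,  0.29117096]), 'tcp_rot': array([-9.79401602e-04,  9.91441598e-01,  1.30547216e-01, -1.52644221e-04]), 'contact_force': array([-0.57257879,  0.59774645,  0.77295726]), 'ft_torque': array([-0.02760583,  0.00659617,  0.0346091 ]), 'gripper_force': 0.0, 'finger_gap': 0.0868733518219542}
side {'fx': 461.87970133492206, 'fy': 461.87970133492206, 'cx': 315.88131466603613, 'cy': 243.36956730410492, 'rvec': array([ 0.65304875, -2.72899608,  0.99233127]), 'tvec': array([0.49659219, 0.26380727, 1.41833935])}
top {'fx': 595.8783715302868, 'fy': 595.8783715302868, 'cx': 315.55356694584265, 'cy': 239.60984623043373, 'rvec': array([ 2.13258425, -2.11915545,  0.22004828]), 'tvec': array([-0.00843658,  0.5683972 ,  1.49359745])}
```

View pics/side0.png

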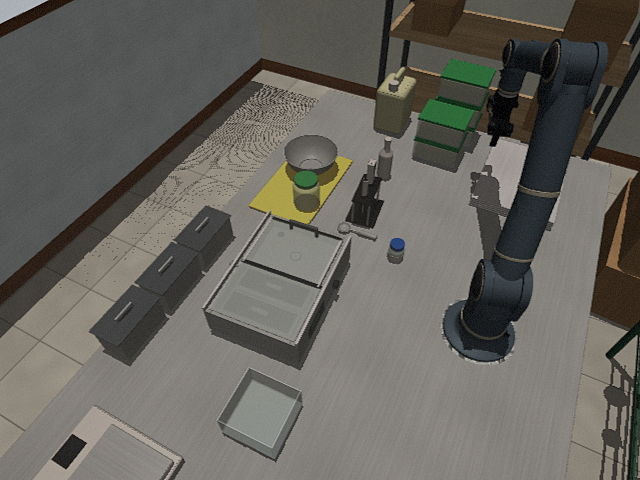

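View pics/top0.png

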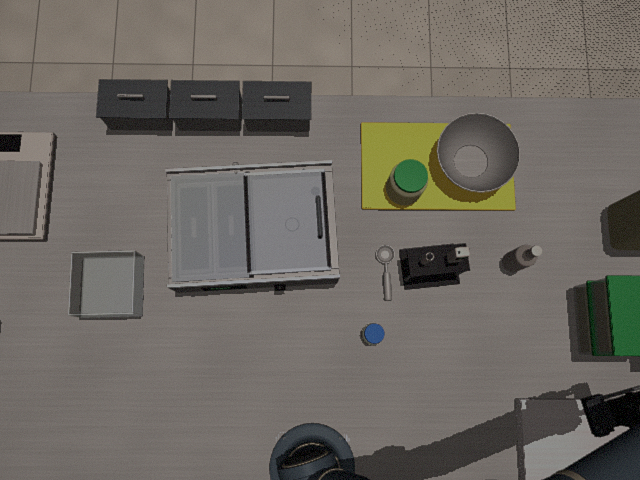

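Side view: the chiller is around (280,285), with the handle near (303,230) and the stand near (368,200). Top view: the handle bar is at about (319,216), the ring at (292,225), the needle (round) at (429,257) and the probe (square top) at (460,252). Next I'll enlarge crops of these.

Run:
```python
import cv2,numpy as np
s=cv2.imread("pics/side0.png");t=cv2.imread("pics/top0.png")
def c(im,x,y,w,h,f): return cv2.resize(im[y:y+h,x:x+w],None,fx=f,fy=f,interpolation=cv2.INTER_CUBIC)
a=c(s,195,125,210,240,2.5); b=c(t,0,0,1,1,1)
A=c(s,230,205,130,75,3); B=c(s,340,130,65,100,6)
cv2.imwrite("pics/c1.png",np.hstack([c(s,230,130,170,150,4)])[:600])
cv2.imwrite("pics/c2.png",c(t,160,150,320,150,2.5))
```

```text
(no output)
```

View pics/c1.png

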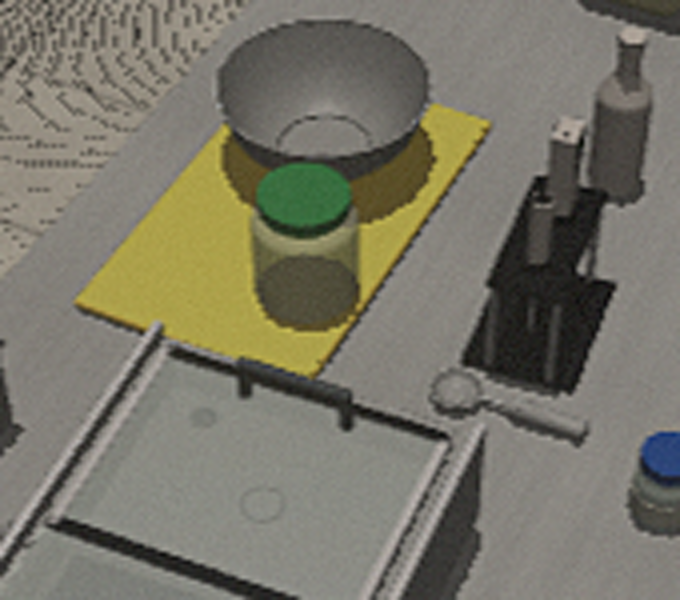

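View pics/c2.png

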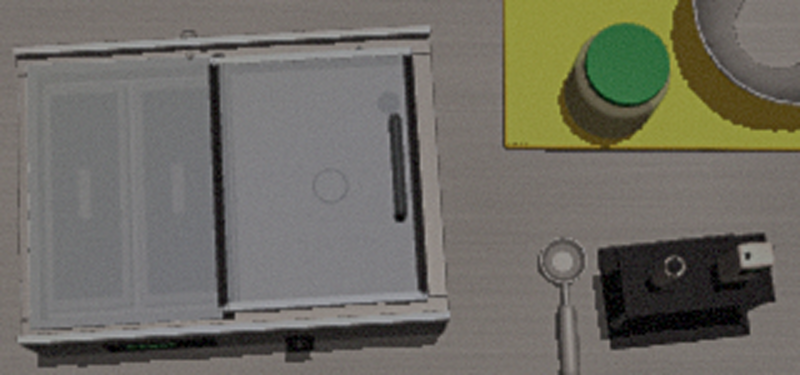

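The side crop (4x) shows handle bar ends at full-image (290,221.5) and (318,228), the ring at (295.7,256), and the probe top at (372,162). The top crop (2.5x) shows handle ends at (318,196) and (320.4,237.6), the ring at (292,224.2), the probe top at (462.4,252.4) and the needle at (430,256.8). Next I'll triangulate these points.

```bash
cat > h.py <<'E'
import numpy as np,cv2
from workcell import *
from scipy.spatial.transform import Rotation as R
def cam(n):
    c=calibration(n); K=np.array([[c['fx'],0,c['cx']],[0,c['fy'],c['cy']],[0,0,1]]); return K,np.array(c['rvec']),np.array(c['tvec'])
def tri(s,t):
    P=[]
    for n in("side","top"):
        K,r,tv=cam(n); P.append(K@np.c_[cv2.Rodrigues(r)[0],tv])
    X=cv2.triangulatePoints(P[0],P[1],np.array(s,float),np.array(t,float)).ravel(); return X[:3]/X[3]
def proj(n,p):
    K,r,tv=cam(n); return cv2.projectPoints(np.array(p,float).reshape(-1,1,3),r,tv,K,None)[0].reshape(-1,2)
def atz(n,px,z):
    K,r,tv=cam(n); M=cv2.Rodrigues(r)[0]; d=M.T@np.linalg.inv(K)@[*px,1]; o=-M.T@tv; return o+d*(z-o[2])/d[2]
def tool(p=None):
    o=get_obs(); q=o['tcp_rot']; Rm=R.from_quat([*q[1:],q[0]]); return o,Rm
E
python3 - <<'E'
from h import *
np.set_printoptions(precision=4,suppress=True)
for nm,s,t,z in [("handle",(304,225.5),(319.2,216.8),.166),("hA",(290,221.5),(318,197),.17),("hB",(318,228.5),(320.4,237),.17),("ring",(295.7,256),(292,224.2),.085),("probetop",(372,162),(462.4,252.4),.21),("needletop",(365.5,179.5),(430,256.8),.19)]:
    print(nm,tri(s,t),"side@z",atz("side",s,z)[:2],"top@z",atz("top",t,z)[:2])
# chiller rails top (z .136)
for c in [(15,50),(430,28),(20,340),(448,318)]:
    print(atz("top",(160+c[0]/2.5,150+c[1]/2.5),.136)[:2])
# stand shelf corners
for c in [(608,250),(600,248),(765,235),(775,300),(605,348)]:
    print(atz("top",(160+c[0]/2.5,150+c[1]/2.5),.115)[:2])
o,Rm=tool();print(Rm.as_matrix())
E
```

```text
handle [ 0.6046 -0.012   0.162 ] side@z [ 0.6035 -0.0088] top@z [ 0.6032 -0.012 ]
hA [ 0.6548 -0.0089  0.1596] side@z [ 0.65   -0.0007] top@z [ 0.6518 -0.0088]
hB [ 0.5539 -0.0147  0.1698] side@z [ 0.5562 -0.0142] top@z [ 0.5524 -0.015 ]
ring [0.6025 0.056  0.0831] side@z [0.6013 0.0573] top@z [0.6023 0.056 ]
probetop [ 0.5116 -0.3459  0.2081] side@z [ 0.5125 -0.3436] top@z [ 0.5104 -0.3455]
needletop [ 0.5039 -0.2738  0.1881] side@z [ 0.5047 -0.2717] top@z [ 0.5028 -0.2736]
[0.7277 0.3724]
[ 0.7548 -0.0444]
[0.4357 0.3521]
[ 0.4599 -0.0618]
[ 0.532  -0.2228]
[ 0.534  -0.2148]
[ 0.5484 -0.3806]
[ 0.4828 -0.3877]
[ 0.434  -0.2175]
[[ 0.9659  0.2588 -0.0005]
 [ 0.2588 -0.9659  0.0017]
 [-0.0001 -0.0018 -1.    ]]
```

>>> step_arm:
  deltas: [0, 0, -40, 0, 40, -35, -40, 3, 579, -508, -40, 11.4, 579, -508, -40, 11.4, 579, -508, -40, 11.4, 579, -508, -40, 11.4, 579, -508, -40, 11.4, 579, -508, -40, 11.4, 579, -508, -40, 11.4, 579, -508, -40, 11.4, 579, -508, -40, 11.4, 579, -508, -40, 11.4, 579, -508, -40, 11.4, 579, -508, -40, 11.4, 579, -508, -40, 11.4, 579, -508, -40, 11.4, 579, -508, -40, 11.4, 579, -508, -40, 11.4, 579, -508, -40, 11.4, 579, -508, -40, 11.4]
  fingers: -1

```text
clock: 1.77
tool_pos: [0.6041, -0.0054, 0.3319]
tcp_rot: [-0.002, 0.999, 0.035, 0.0]
contact_force: [-0.6, 0.8, -0.0]
finger_gap: 0.087
gripper_force: 0.0
```

>>> step_arm:
  deltas: [0, 0, 0, 0, 0, 0, 40, 0, 0, 0, 75, 0, 0, 0, 100, 0, 0, 0, 113, 0, 0, 0, 113, 0, 0, 0, 113, 0]

```text
clock: 2.35
tool_pos: [0.6026, -0.012, 0.2195]
tcp_rot: [0.0, 1.0, 0.031, -0.0]
contact_force: [0.3, -0.3, 0.3]
finger_gap: 0.087
gripper_force: 0.0
```

Run:
```python
from h import *
o=get_obs();print(o['tool_pos'],o['contact_force'])
im=snapshot("side")[:,:,::-1]
t=snapshot("top")[:,:,::-1]
f=lambda a,x,y:cv2.resize(a[y:y+150,x:x+100],None,fx=4,fy=4,interpolation=cv2.INTER_CUBIC)
cv2.imwrite("pics/h1.png",np.hstack([f(im,255,150),f(t,270,150)]))
```

```text
[ 0.60264212 -0.01200721  0.2195056 ] [ 0.31048836 -0.34264744  0.27398944]
```

View pics/h1.png

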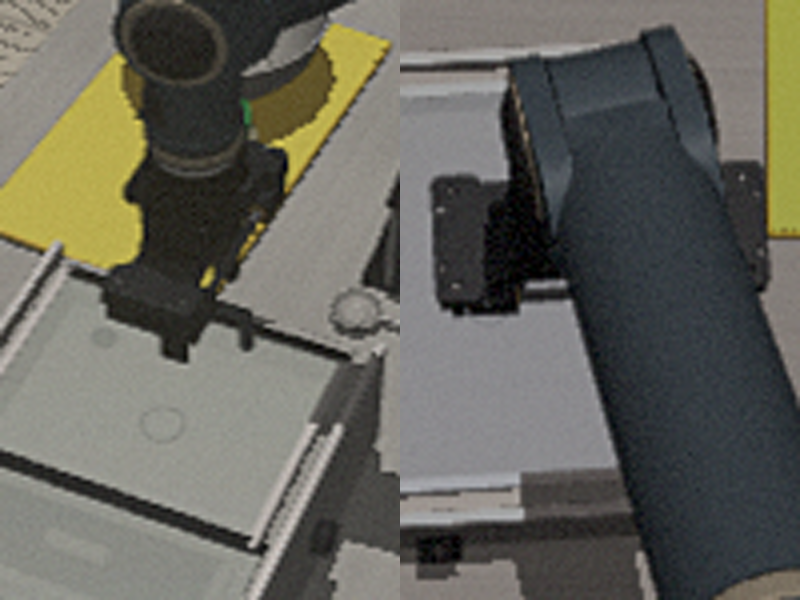

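The side view shows the fingers straddling the bar, with one finger tip at crop (175,350) on the near side. The top view shows the gripper centred over it. Closing now.

>>> step_arm:
  deltas: [0, 0, 0, 0, 0, 0, 0, 0, 0, 0, 0, 0, 0, 0, 0, 0, 0, 0, 0, 0, 0, 0, 0, 0, 0, 0, 0, 0, 0, 0, 0, 0]
  fingers: 1
  newtons: 30

```text
clock: 3.12
tool_pos: [0.6025, -0.0115, 0.2192]
tcp_rot: [0.0, 1.0, 0.031, 0.0]
contact_force: [0.8, 0.2, -0.6]
finger_gap: 0.0417
gripper_force: 0.0
```

>>> step_arm:
  deltas: [0, 0, 0, 0, 0, 0, 0, 0, 0, 0, 0, 0, 0, 0, 0, 0, 0, 0, 0, 0, 0, 0, 0, 0, 0, 0, 0, 0, 0, 0, 0, 0, 0, 0, 0, 0]

```text
clock: 3.87
tool_pos: [0.6025, -0.0115, 0.2192]
tcp_rot: [0.0, 1.0, 0.031, 0.0]
contact_force: [0.6, -0.3, -0.4]
finger_gap: 0.0109
gripper_force: 30.0
```

>>> step_arm:
  deltas: [0, -5, 0, 0, 0, -15, 0, 0, 0, -30, 0, 0, 0, -45, 0, 0, 0, -60, 0, 0, 0, -75, 0, 0, 0, -90, 0, 0, 0, -105, 0, 0, 0, -120, 0, 0, 0, -132, 0, 0, 0, -142, 0, 0, 0, -150, 0, 0, 0, -155, 0, 0, 0, -158, 0, 0, 0, -160, 0, 0, 0, -160, 0, 0]

```text
clock: 5.2
tool_pos: [0.5921, 0.1486, 0.2192]
tcp_rot: [-0.0, 1.0, 0.031, -0.0]
contact_force: [-2.3, 0.0, 0.6]
finger_gap: 0.0109
gripper_force: 30.0
```

>>> step_arm:
  deltas: [0, -3, 0, 0, 0, -6, 0, 0, 0, -8, 0, 0, 0, -10, 0, 0, 0, -12, 0, 0, 0, -14, 0, 0, 0, -16, 0, 0, 0, -16, 0, 0]

```text
clock: 5.87
tool_pos: [0.5917, 0.1564, 0.2191]
tcp_rot: [0.006, 1.0, 0.029, -0.002]
contact_force: [-5.2, -14.4, 8.0]
finger_gap: 0.0108
gripper_force: 30.0
```

>>> step_arm:
  deltas: [0, -2, 0, 0, 0, -3, 0, 0, 0, -4, 0, 0, 0, -5, 0, 0, 0, -5, 0, 0]

```text
clock: 6.28
tool_pos: [0.5911, 0.1646, 0.2192]
tcp_rot: [0.003, 1.0, 0.029, -0.001]
contact_force: [-4.7, -1.1, 2.8]
finger_gap: 0.0109
gripper_force: 30.0
```

>>> step_arm:
  deltas: [0, -2, 0, 0, 0, -4, 0, 0, 0, -4, 0, 0, 0, -4, 0, 0]

```text
clock: 6.62
tool_pos: [0.5911, 0.1659, 0.2191]
tcp_rot: [0.006, 1.0, 0.029, -0.002]
contact_force: [-5.6, -13.2, 8.2]
finger_gap: 0.0111
gripper_force: 30.0
```

>>> step_arm:
  deltas: [0, 4, 0, 0, 0, 5, 0, 0, 0, 5, 0, 0, 0, 5, 0, 0, 0, 5, 0, 0, 0, 5, 0, 0, 0, 5, 0, 0, 0, 5, 0, 0]
  fingers: -0.2

```text
clock: 7.28
tool_pos: [0.5912, 0.1685, 0.2192]
tcp_rot: [-0.0, 0.999, 0.032, 0.0]
contact_force: [-0.0, 0.1, -0.1]
finger_gap: 0.0503
gripper_force: 0.0
```

Run:
```python
from h import *
print(get_obs()['finger_gap'],get_obs()['tool_pos'],get_obs()['contact_force'])
im=snapshot("side")[:,:,::-1]
cv2.imwrite("pics/l1.png",cv2.resize(im[190:340,200:360],None,fx=4,fy=4,interpolation=cv2.INTER_CUBIC))
# ring/chiller prediction of full-open handle in side view
print(proj("side",[[.595,.167,.166],[.602,.057,.085]]))
```

```text
0.05034433420581062 [0.59123584 0.16853893 0.219215  ] [-0.03458831  0.11918363 -0.0805386 ]
[[278.7800124  265.59747945]
 [295.54119414 255.85947606]]
```

View pics/l1.png

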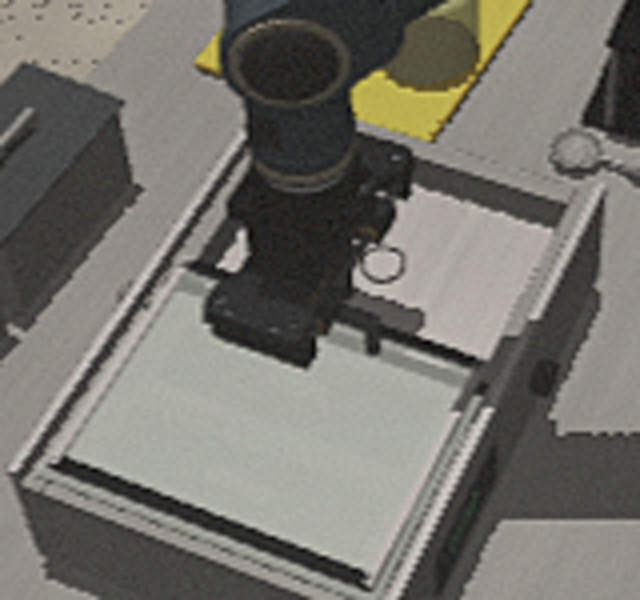

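The side view shows the lid slid over the left bay. Its bar is at crop (370,330), under the gripper. The bay is bare, with the ring at crop (382,264), which is full-image (295.5,256) and matches the prediction. Next I'll measure the probe's yaw from the first top image.

Run:
```python
from h import *
np.set_printoptions(precision=4,suppress=True)
print(get_obs()['joint_positions'])
t=cv2.imread("pics/top0.png"); g=cv2.cvtColor(t,cv2.COLOR_BGR2GRAY)
print(g[244:262,450:474])
u=cv2.resize(g[240:264,446:478],None,fx=8,fy=8,interpolation=cv2.INTER_CUBIC)
_,m=cv2.threshold(u,150,255,0)
c=max(cv2.findContours(m,0,1)[0],key=cv2.contourArea); r=cv2.minAreaRect(c)
px=cv2.boxPoints(r)/8+[446-.44,240-.44]
print(px,cv2.contourArea(c)/64); print(np.array([atz("top",p,.21) for p in px]))
# predicted outlines for yaw candidates
for yaw in(0,6,12):
    M=R.from_euler('z',yaw,degrees=True).as_matrix()
    print(yaw,proj("top",[np.array([.511,-.3455,.21])+M@[a*.012,b*.017,0] for a,b in((1,1),(1,-1),(-1,-1),(-1,1))]).round(1).tolist())
```

```text
[-0.035   0.4769 -0.4219  1.741   0.2294  0.9724 -2.0528]
[[ 49  44  42  46  66  55  58  43  42  38  37  39  28  27  17  36  94 114
  109 106 110 112 110 114]
 [ 14  29  33  29  29  32  33  23  27  24  10  25  29  22  13  25  77 113
  116 112 113 114 110 110]
 [ 21  29  30  32  29  31  30  27  29  36  48  45  48  39  39  43  78 115
  111 114 114 114 116 113]
 [ 31  35  32  32  19  36  62  86  91 118 121 123 125 123 126 121 130 137
  123 110 110 109 110 105]
 [ 31  33  29  33  35  99 135 145 144 149 148 147 143 145 140 142 142 141
  129  89 106 108 111 111]
 [ 27  32  24  29  47 101 141 154 151 149 148 148 147 143 142 143 145 143
  130  93 112 115 111 114]
 [ 20  27  39  36  40  90 136 149 148 131 147 148 148 142 143 144 136 143
  136 111 113 109 111 112]
 [ 33  35  40  38  41  71 128 131  70  55 121 148 144 144 146 145 145 146
  139 115 113 114 114 115]
 [ 36  34  38  42  37  65 131 151  56  35 119 144 152 148 143 143 144 144
  144 126 112 115 115 115]
 [ 36  44  37  38  41  50 129 150  79  71 143 149 148 143 145 145 148 146
  147 131 114 114 117 117]
 [ 35  34  41  35  40  43 125 15
[... 482 characters left out ...]
  43  45  47  24   5  12  21  38  45  30  32  36  21  27  21  34
   82 121 117 118 114 115]
 [ 43  43  42  35  47  41  45  41  43  46  46  48  38  32  24  28  29  24
   60 121 116 112 114 112]
 [ 47  47  41  54  57  43  43  44  54  49  37  35  35  33  37  24  25  23
   42 110 117 112 114 114]]
[[456.1875 251.7492]
 [461.0557 250.9099]
 [461.716  254.74  ]
 [456.8478 255.5793]] 5.9296875
[[ 0.5118 -0.3311  0.21  ]
 [ 0.5139 -0.3425  0.21  ]
 [ 0.5048 -0.3437  0.21  ]
 [ 0.5028 -0.3322  0.21  ]]
0 [[454.9, 247.0], [469.4, 247.1], [469.9, 257.3], [455.3, 257.2]]
6 [[454.4, 247.8], [468.8, 246.4], [470.3, 256.5], [455.9, 257.9]]
12 [[454.1, 248.6], [468.1, 245.7], [470.7, 255.7], [456.6, 258.6]]
```

>>> step_arm:
  deltas: [0, 0, -30, 0, 0, 0, -70, 0, 0, 0, -105, 0, -4, 18, -110, -4, -12, 54, -110, -11, -20, 92, -110, -17, -28, 130, -110, -24, -37, 168, -110, -31, -45, 206, -110, -38, -53, 244, -110, -45, -62, 282, -110, -52, -70, 320, -110, -59, -78, 358, -110, -66, -87, 396, -110, -73, -95, 434, -110, -80, -103, 470, -110, -87, -109, 495, -110, -93, -111, 505, -110, -93, -111, 508, -110, -93]
  fingers: -0.4

```text
clock: 8.92
tool_pos: [0.5109, -0.3494, 0.3286]
tcp_rot: [-0.0, 0.667, 0.745, -0.0]
contact_force: [0.7, 0.4, 0.9]
finger_gap: 0.0612
gripper_force: 0.0
```

>>> step_arm:
  deltas: [0, 0, 0, 0, 0, 0, 0, 0]

```text
clock: 9.08
tool_pos: [0.5129, -0.3442, 0.3293]
tcp_rot: [-0.0, 0.665, 0.747, 0.0]
contact_force: [-0.1, 0.3, -0.7]
finger_gap: 0.0608
gripper_force: 0.0
```

Run:
```python
from h import *
o,Rm=tool();print(o['tool_pos'],o['joint_positions'],Rm.as_matrix().round(4).tolist(),o['finger_gap'])
im=snapshot("side")[:,:,::-1]; t=snapshot("top")[:,:,::-1]
cv2.imwrite("pics/s2.png",im);cv2.imwrite("pics/t2.png",t)
f=lambda a,x,y:cv2.resize(a[y:y+150,x:x+100],None,fx=4,fy=4,interpolation=cv2.INTER_CUBIC)
cv2.imwrite("pics/p2.png",np.hstack([f(im,320,90),f(t,220,150)]))
# handle full-open expected in top view
print(proj("top",[[.595,.167,.166],[.595,.157,.166]]))
```

```text
[ 0.51292707 -0.34423517  0.32933398] [ 0.92242211  0.39863407 -0.54201586  1.60761903  0.21589049  1.19571904
  0.45210208] [[-0.1162, 0.9932, 0.0004], [0.9932, 0.1162, 0.0008], [0.0008, 0.0005, -1.0]] 0.06075263022980418
[[245.27463129 219.52184784]
 [249.40986762 219.55469609]]
```

View pics/p2.png

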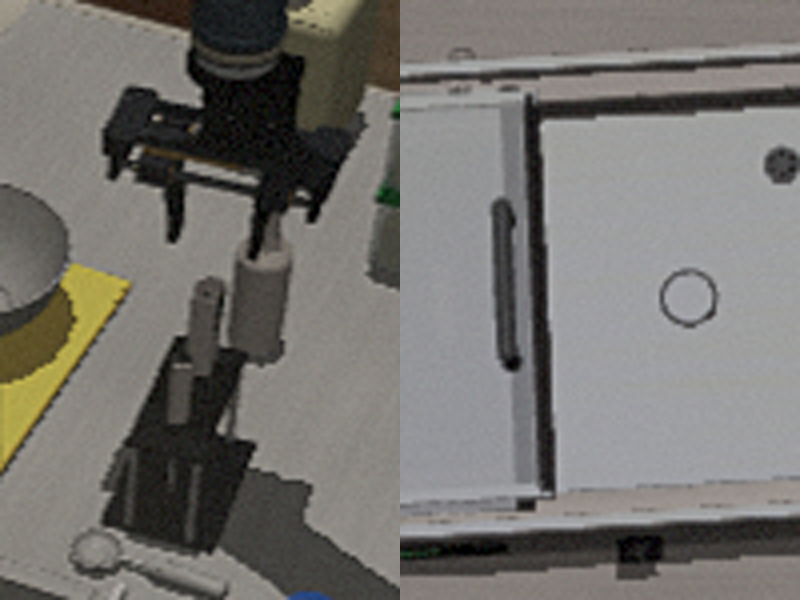

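In the side view the fingers straddle the probe from above, with the probe top at crop (208,290). In the top view the lid handle is at full-image (246.3,221) and the ring at (292.2,224.2). That puts the handle about 109 mm from the ring, so the lid is at its stop. Descending to grasp.

>>> step_arm:
  deltas: [0, 0, 15, 0, 0, 0, 35, 0, 0, 0, 60, 0, 0, 0, 80, 0, 0, 0, 95, 0, 0, 0, 103, 0, 0, 0, 103, 0, 0, 0, 103, 0]

```text
clock: 9.85
tool_pos: [0.513, -0.3451, 0.2268]
tcp_rot: [0.0, 0.665, 0.747, 0.0]
contact_force: [1.0, 0.4, 0.1]
finger_gap: 0.0609
gripper_force: 0.0
```

>>> step_arm:
  deltas: [0, 0, 0, 0, 0, 0, 0, 0, 0, 0, 0, 0, 0, 0, 0, 0, 0, 0, 0, 0, 0, 0, 0, 0, 0, 0, 0, 0, 0, 0, 0, 0, 0, 0, 0, 0, 0, 0, 0, 0]
  fingers: 1
  newtons: 25

```text
clock: 10.68
tool_pos: [0.5124, -0.3457, 0.2263]
tcp_rot: [0.0, 0.665, 0.747, 0.0]
contact_force: [0.4, -0.0, 0.3]
finger_gap: 0.0239
gripper_force: 25.0
```

>>> step_arm:
  deltas: [0, 0, -5, 0, 0, 0, -15, 0, 0, 0, -30, 0, 0, 0, -45, 0, 0, 0, -60, 0, 0, 0, -75, 0, 0, 0, -90, 0, 0, 0, -105, 0, 0, 0, -120, 0, 0, 0, -135, 0, 0, 0, -150, 0, 0, 0, -160, 0, 0, 0, -165, 0, 0, 0, -165, 0, 0, 0, -165, 0, 0, 0, -165, 0]

```text
clock: 12.02
tool_pos: [0.5119, -0.3457, 0.3902]
tcp_rot: [-0.001, 0.665, 0.747, -0.0]
contact_force: [-0.2, -0.2, -1.3]
finger_gap: 0.0239
gripper_force: 25.0
```

>>> step_arm:
  deltas: [0, 0, -10, 0, 0, 0, -25, 0, 8, 3, -33, 0, 25, 9, -35, 0, 50, 18, -35, 0, 78, 27, -35, 0, 106, 37, -35, 0, 134, 47, -35, 0, 162, 57, -35, 0, 190, 67, -35, 0, 218, 77, -35, 0, 246, 86, -35, 0, 274, 96, -35, 0, 302, 106, -35, 0, 328, 115, -35, 0, 350, 123, -35, 0, 368, 129, -35, 0, 380, 133, -35, 0, 387, 136, -35, 0, 389, 137, -35, 0]

```text
clock: 13.68
tool_pos: [0.6037, 0.0579, 0.4264]
tcp_rot: [-0.0, 0.664, 0.747, 0.0]
contact_force: [-0.0, -0.6, -1.2]
finger_gap: 0.024
gripper_force: 25.0
```

>>> step_arm:
  deltas: [0, 0, 10, 0, 0, 0, 30, 0, 0, 0, 50, 0, 0, 0, 70, 0, 0, 0, 85, 0, 0, 0, 95, 0, 0, 0, 100, 0, 0, 0, 100, 0, 0, 0, 100, 0, 0, 0, 100, 0]

```text
clock: 14.52
tool_pos: [0.6043, 0.0564, 0.3274]
tcp_rot: [0.001, 0.665, 0.746, 0.001]
contact_force: [-0.6, 0.7, -1.4]
finger_gap: 0.0239
gripper_force: 25.0
```

Run:
```python
from h import *
o,Rm=tool();print(o['tool_pos'],o['contact_force'],Rm.as_matrix().round(4).tolist(),o['finger_gap'])
im=snapshot("side")[:,:,::-1]; t=snapshot("top")[:,:,::-1]
cv2.imwrite("pics/s3.png",im);cv2.imwrite("pics/t3.png",t)
f=lambda a,x,y,w,h,k:cv2.resize(a[y:y+h,x:x+w],None,fx=k,fy=k,interpolation=cv2.INTER_CUBIC)
cv2.imwrite("pics/p3.png",np.hstack([f(im,270,205,60,75,8),f(t,255,180,40,75,8)]))
p=o['tool_pos']
print(proj("side",[[p[0],p[1],p[2]-.216],[.6024,.0565,.085]]))
```

```text
[0.60425233 0.05639547 0.32737695] [-0.59919944  0.73378614 -1.41129263] [[-0.1145, 0.9934, 0.0021], [0.9934, 0.1145, 0.0002], [-0.0, 0.0021, -1.0]] 0.023871662171920296
[[294.69167297 250.35361851]
 [295.50691619 255.70834381]]
```

View pics/p3.png

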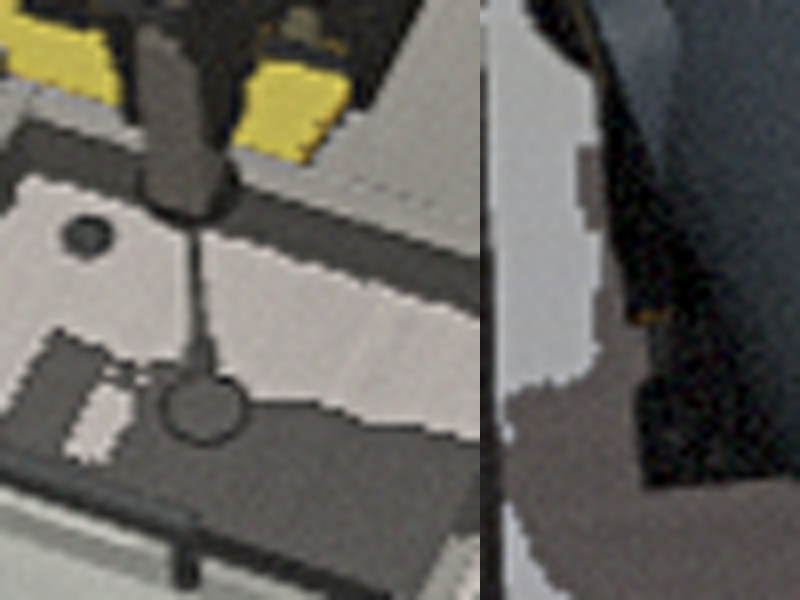

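The side view shows the foot end at about full-image (295,250.5), which matches the prediction (294.7,250.4). It is about 26 mm above the ring, whose centre is at (295.5,256). The top view is blocked by the arm. I'll shift 2 mm in -x and lower slowly.

>>> step_arm:
  deltas: [0, -1, 6, 0, 0, -2, 12, 0, 0, -2, 17, 0, 0, -2, 21, 0, 0, -2, 24, 0, 0, -2, 26, 0, 0, -2, 27, 0, 0, -2, 27, 0, 0, -2, 27, 0, 0, -2, 27, 0]

```text
clock: 15.45
tool_pos: [0.6016, 0.0561, 0.2995]
tcp_rot: [-0.0, 0.665, 0.747, -0.0]
contact_force: [-2.0, -0.2, 1.0]
finger_gap: 0.024
gripper_force: 25.0
```

>>> step_arm:
  deltas: [0, 0, 1, 0, 0, 0, 2, 0, 0, 0, 3, 0, 0, 0, 3, 0, 0, 0, 3, 0, 0, 0, 3, 0]

```text
clock: 15.95
tool_pos: [0.6018, 0.0562, 0.2964]
tcp_rot: [0.0, 0.665, 0.747, 0.0]
contact_force: [-2.2, -0.6, 2.0]
finger_gap: 0.0238
gripper_force: 25.0
```

>>> step_arm:
  deltas: [0, 0, 0, 0, 0, 0, 0, 0, 0, 0, 0, 0, 0, 0, 0, 0, 0, 0, 0, 0, 0, 0, 0, 0]

```text
clock: 16.45
tool_pos: [0.6018, 0.0562, 0.2963]
tcp_rot: [0.0, 0.665, 0.747, 0.0]
contact_force: [-2.0, -0.4, 2.4]
finger_gap: 0.0239
gripper_force: 25.0
```

Run:
```python
from h import *
o=get_obs();print(o['clock'],o['tool_pos'],o['contact_force'],abs(o['joint_vel']).max())
im=snapshot("side")[:,:,::-1]
cv2.imwrite("pics/p4.png",cv2.resize(im[215:285,255:335],None,fx=8,fy=8,interpolation=cv2.INTER_CUBIC))
a=np.linspace(0,6.3,5)[:4]
print(((proj("side",[[.6024,.0565,.085],[.6024,.0565+.016,.085],[.6024+.016,.0565,.085]])-[255,215])*8).round())
```

```text
16.45 [0.60176061 0.05617947 0.29626851] [-2.0187029  -0.39113063  2.35394622] 0.002859987562278195
[[324. 326.]
 [305. 353.]
 [290. 312.]]
```

View pics/p4.png

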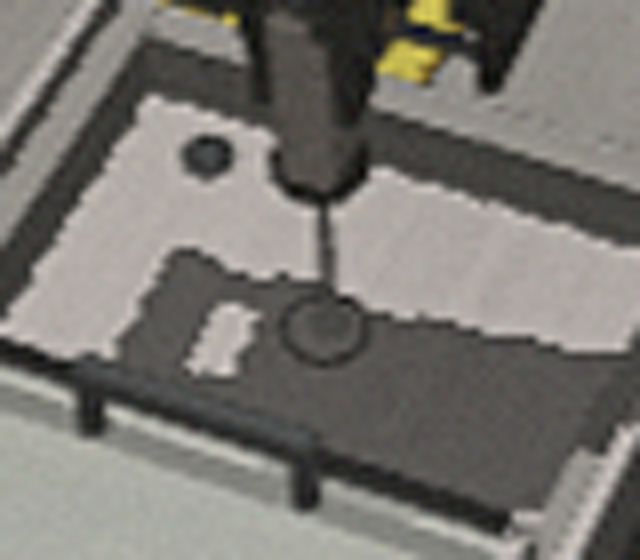

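The stem comes down to about crop (327,310), with the ring centred at (325,330), but the foot blends into the shaded plate. I'll use the last view on a contrast-stretched crop.

Run:
```python
from h import *
a=np.mean([cv2.cvtColor(snapshot("side"),cv2.COLOR_RGB2GRAY)[240:268,278:314].astype(float) for _ in range(8)],0)
a=np.clip((a-40)*2.6,0,255).astype(np.uint8)
cv2.imwrite("pics/p5.png",cv2.resize(a,None,fx=18,fy=18,interpolation=cv2.INTER_CUBIC))
o=get_obs();p=o['tool_pos'];print((proj("side",[[p[0],p[1],.085],[.6024,.0565,.085]])-[278,240])*18+9,o['contact_force'])
```

```text
[[328.11231744 291.79795915]
 [324.12449135 291.75018866]] [-2.44758367 -0.30017808  1.83119072]
```

View pics/p5.png

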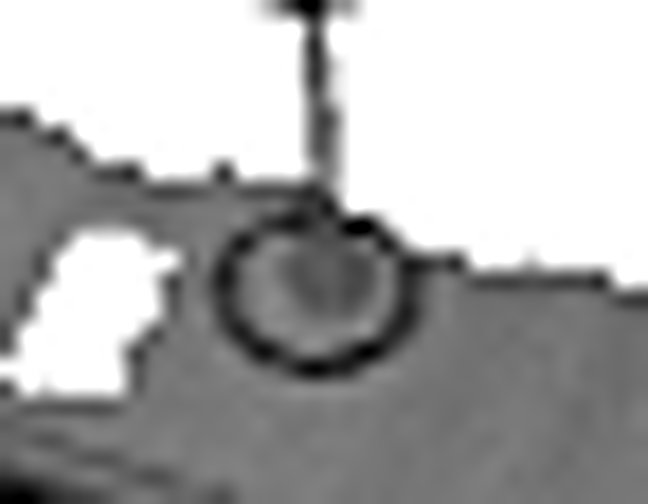

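The enhanced crop shows the foot disc centred at about (330,275) inside the ring, whose centre is at (317,290). It sits about 4 mm towards -y. I'll lift a little, shift 3 mm in +y and press again.

>>> step_arm:
  deltas: [0, 0, -4, 0, 0, 0, -8, 0, 0, 0, -9, 0, 2, 0, -9, 0, 3, 0, -9, 0, 3, 0, -9, 0, 3, 0, -7, 0, 3, 0, -5, 0, 3, 0, -3, 0, 3, 0, -2, 0, 3, 0, -1, 0, 3, 0, 0, 0, 3, 0, 0, 0, 3, 0, 0, 0, 3, 0, 0, 0, 3, 0, 0, 0, 3, 0, 0, 0, 3, 0, 0, 0]

```text
clock: 18.4
tool_pos: [0.6014, 0.0592, 0.2963]
tcp_rot: [0.0, 0.665, 0.747, 0.0]
contact_force: [-0.6, -0.1, 1.7]
finger_gap: 0.024
gripper_force: 25.0
```

Run:
```python
from h import *
o=get_obs();print(o['clock'],o['tool_pos'],o['contact_force'],o['gripper_force'],abs(o['joint_vel']).max())
a=np.mean([cv2.cvtColor(snapshot("side"),cv2.COLOR_RGB2GRAY)[240:268,278:314].astype(float) for _ in range(8)],0)
a=np.clip((a-40)*2.6,0,255)
b=cv2.imread("pics/p5.png",0)[9::18,9::18]
print(a[11:20,12:24].astype(int)); print(b[11:20,12:24])
```

```text
18.4 [0.60142633 0.05915417 0.29633111] [-0.59427738 -0.1148939   1.66492392] 25.0000017543789 0.0014593581529077546
[[113 105  94  89  52  49 119 255 255 255 255 255]
 [121 112  62  28  65  79  42   0  21 169 255 255]
 [ 92  33  94 134  98  74  58  88 255 216 156 255]
 [ 45  91 138 113  86  78  83  63  93 112  31 255]
 [ 24  90 133  93  77  93  91  60 101 127  40  58]
 [ 43 102 135  96  78  89  88  62 108 136  46  82]
 [ 49  84 134 107  88  85  83  83 121  96  28  83]
 [ 81  32  96 128 126 115 101 117 130  56  52 111]
 [129  82  13  52 108 129  99  46   4  51 114 120]]
[[119 119 107 108  61  59  50 254 250 253 255 255]
 [117 113  69  41  24  59  68   0   1 167 255 255]
 [ 89  23  98 134 101  83  79  89 108  29 163 253]
 [ 45  94 133 112  85  90  92  72  85 113  43  55]
 [ 24  95 129 113  81  87  92  75  81 119  46  75]
 [ 53 100 130 136  99  78  90  75  99 121  48  89]
 [ 52  83 129 131 120 102 104 101 126  94  31  87]
 [ 79  30  96 129 129 133 130 130 126  49  58 112]
 [130  82  16  52 107 123  91  42   1  58 112 119]]
```

The foot is now centred in the ring, pressing with about 3 N (spring about half in) and holding steady. Handing in.

```bash
python3 -c "
from workcell import order
print(order.job_done())"
```

```text
the job is handed in; nothing more can be done
None
```

I handed the job in at about 19 s without seeing a verdict: the lid is open at its stop, and the surface thermometer is held upright and steady in the ring with its foot pressed at about 3 N.

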